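Unclip the dust extractor's cover and take out its filter

TASK

Take the used filter out of the bench dust extractor. Squeeze the two orange tabs of the grey cover together to unclip it, lift the cover off and lay it flat, tabs up, in the middle of the cork mat; then pull the filter cassette out by its blue fin and stand it upright in the steel tray. Set both down gently without dropping them, and leave the spool, the jar and the wax tin where they are.

Things in the scene. Friction and masses are not known exactly. Their poses are not given: they have to be found in the camera images.
- housing: Fixed green bench dust extractor, 180 (its x) x 130 (y) x 96 mm high, with an aluminium neck 140 x 94 mm on top, up to 120 mm above the bench. Origin: centre of its underside; z up. A steel pipe stub (52 mm diameter, 30 mm long, axis 42 mm up) stands out of its +x face. The neck's mouth is 124 (x) x 66 mm (y); the filter well below has its floor 30 mm above the bench.
- cover: Loose grey cap over the neck, axes as the housing's, 152 (x) x 106 (y) mm, about 0.26 kg. Origin: centre of its lower edge, 98 mm above the bench when clipped on; top face 27 mm higher. Skirt 22 mm deep, 2 mm clear of the neck. Barbs on its two orange tabs catch under the neck's rim: it comes off only if both tabs are squeezed in 6 mm or more and kept so while lifted straight up 25 mm.
- tabs_mid (a point): Midway between the upright orange tabs on the cover's middle, 20 mm above its top face. Tabs: blades 30 mm wide (x), 5 mm thick, standing 40 mm above the top face; outer faces 60 mm apart along the cover's y at rest, 44 mm fully squeezed. Pinch from above, fingers closing along the cover's y; squeezed to the stops, they also serve as its handle.
- tab_left (a joint): Inward travel of the +y tab, m: 0 at rest, 0.008 fully squeezed (stop). Sprung: 4 N at rest, 12 N at the stop; springs back when let go.
- tab_right (a joint): The same for the -y tab.
- cassette: Loose filter cassette in the housing's well, under the cover: white block 112 (its x) x 54 (y) x 54 mm high, about 0.22 kg, 3 to 4 mm clear of the well, axes along the housing's. Origin: centre of its underside (30 mm above the bench in the well); z up. A blue pull fin stands on the middle of its top.
- fin_top (a point): Top centre of the cassette's blue pull fin, 86 mm above the cassette's underside, 4 mm below the neck's mouth when in the well. Fin 14 mm thick (cassette x), 22 mm wide (y), 32 mm tall; pinch from above, fingers closing along the cassette's x, with 55 mm free each side in the mouth. Lift straight up 95 mm or more to clear the neck.
- mat: Fixed cork mat for the cover, 200 (its x) x 150 (y) x 5 mm, to one side of the extractor. Origin: centre of its underside, on the bench.
- tray: Fixed open steel tray for the cassette, 200 (its x) x 150 (y) x 30 mm, walls 4 mm, floor 4 mm thick, on the other side. Origin: centre of its underside, on the bench.
- spool: Bystander: upright spool of thread, 52 mm diameter, 70 mm high; origin at the centre of its underside.
- jar: Bystander: amber glass jar, 64 mm diameter, 85 mm high; origin at the centre of its underside.
- wax_tin: Bystander: flat round brass wax tin, 70 mm diameter, 28 mm high; origin at the centre of its underside.
Things that resemble listed ones, but are neither listed nor needed, are in the scene too. Of the things like the cover, leave any that is green or turquoise; of the rest the smaller one is meant.

How it is judged:
On the way, in this order (a step that is already met when the one before it is completed fails the run):
1. both tabs squeezed in by at least 6 mm while the cover still sits on the neck (value of joint each of tab_left, tab_right above 0.006 m and z of cover in the frame of housing below 0.103 m and horizontal distance between cover and housing below 0.006 m), for 0.1 s.
2. the cover lies flat, tabs up, on the cork mat, let go (horizontal distance between cover and mat below 0.05 m and z of cover in the frame of mat between 0.002 and 0.009 m and angle between cover's own z axis and vertical below 0.07 rad and contact force between the fingers and cover below 0.3 N and linear speed of cover below 0.03 m/s), for 0.3 s.
At the end, for the whole second after the job is handed in: The cover lies flat (within 0.07 rad), tabs up, on the cork mat with its centre within 50 mm of the mat's centre; the cassette stands upright (within 0.1 rad) on the tray's floor, its centre within 70 mm of the tray's; both are released and at rest (all of step 2 and horizontal distance between cassette and tray below 0.07 m and z of cassette in the frame of tray below 0.01 m and angle between cassette's own z axis and vertical below 0.1 rad and contact force between the fingers and cassette below 0.3 N and linear speed of cassette below 0.03 m/s); the robot touches nothing.
It fails at once if the cover is dropped (falls freely at over 0.7 m/s) (linear speed of cover above 0.7 m/s and contact force between each of the arm, the fingers and cover below 0.1 N).
It fails at once if the cassette is dropped (falls freely at over 0.7 m/s) (linear speed of cassette above 0.7 m/s and contact force between each of the arm, the fingers and cassette below 0.1 N).
It fails at once if the spool, the jar or the wax tin is moved by more than 30 mm (distance of any of spool, jar, wax_tin from where it was at the start of the episode above 0.03 m).
It also fails if it takes over 64 s, if anything falls off the work surface, if the arm or the gripper's body presses on something with over 40 N, if the wrist force passes 120 N, or if a joint passes its speed limit or range.

ROBOT

A 6-joint arm with a two-finger parallel gripper is mounted at the origin on the work surface. World frame = base frame: x ahead of the robot, y to its left, z up, the work surface at z = 0. Lengths are in m, angles in rad, forces in N, time in s.
With the tool pointing down it reaches from about 0.325 to 0.925 m from the base axis. Payload 3.1 kg.
Tool frame: the origin (TCP) lies between the finger pads; the fingertips stand 17 mm ahead of it and the grasp point (between the pads) lies 2 mm behind it (r.tips_ahead is the distance from the TCP to the fingertips, in m); z points along the fingers, x is the direction in which the jaws open and shut, and the axes are right-handed (so a half turn about z gives the same grasp; the last joint's range is limited). The gripper opens to 85 mm and grips with 20 to 120 N. Pads are 22 mm wide; open, the fingers measure 114 mm over their backs; the gripper's body (76 mm by 85 mm) begins 54 mm behind the grasp point. The pads swing forward as they close: fully open they stand 13 mm farther back than shut.
Start: joints at [-1.259, 0.217, 1.613, -0, 1.311, -0.112], TCP at [0.257, -0.57, 0.248] pointing down, gripper open.
Joint ranges: [-2.75, 2.75], [-0.78, 2.1], [0.31, 2.55], [-1.13, 4.27], [0.13, 2.63], [-2.58, 2.58]. Speed limits (rad/s): [2.79, 2.79, 3.14, 3.14, 3.14, 3.14].

INTERFACE

Orientations are given as a unit quaternion [x, y, z, w].
In Python, from plant import r gives the robot as it stands. The module is installed in compiled form; this text tells all that it offers.
- The arm moves only by the shell command python3 -m crank 'ROWS' [FORCE]. ROWS is JSON, one flat list of numbers, 7 for each row, row after row: the turn, a rotation vector about the tool's x, y, z in degrees, then the shift along the tool's x, y, z in m, then the opening in per cent of the stroke, from 0 (shut) to 100 (fully open). In form: [rx, ry, rz, tx, ty, tz, jaw, rx, ry, rz, tx, ty, tz, jaw, ...]. A call has 1 to 20 rows; each row is the pose to reach, as a shift and turn from the pose measured when the call began, along the tool's axes at that moment; what a row does not reach only later rows make up. A row lasts 1/8 s, in which the tool goes at most 62.5 mm and 10.7 degrees, less where a joint would pass 70% of its speed; a pose out of reach is approached as far as the arm can. A call with a gripper value outside its range is refused whole. The fingers move at their own pace and stop on an object; FORCE is the grip in N (left out, the last holds). Time passes only in rows, so rows that repeat a pose let the fingers close. It gives the time, the measured TCP pose, the force and the opening at its end, in the units of the state.
- r.read_state(): the state, without advancing time (a new reading comes with each control period).
- r.read_camera(name): name is "side" or "top"; returns (picture, depth): 480x640x3 uint8, red, green, blue; 480x640 float32, m along the optical axis (not along the pixel's ray), 0 where there is no reading.
- r.calibration(name): a dict with "fx", "fy", "cx", "cy" (pixels), "D" ([k1, k2, p1, p2, k3] as OpenCV has them; the pictures are not rectified), "R" (3x3) and "t" (3): a world point X has camera coordinates R X + t. Camera axes: x right, y down, z forward; pixel columns grow to the right and rows downward; lengths in m; the calibration is good to about 2 mm. A picture is of the moment at which its call begins. calibration takes no time and is no camera call.
- r.finish_job(): hands the job in, once; it reports no verdict.
Trained networks look in the newest picture that a camera, given by its name, has taken for a name from the list of things; names that differ only in an ending like _2 or _b are one class to them, and where a whole thing is asked for, a point or a joint stands for the part that bears it (a point fixed in the world has none). Each returns a list of dicts, best first, with "score" (0 to 1); they miss things now and then, are a little off and sometimes report something else, mostly with a low value. They report only what shows in the picture. A call takes as long as a camera call. They do not tell look-alikes from the thing itself.
- r.search_frame(camera, label): "position" ([column, row] as shares, 0 to 1, of the picture: columns of its width, rows of its height, amid what is visible of it).
- r.tip_of(camera, label): "position" ([column, row] as shares, 0 to 1, of the picture: columns of its width, rows of its height: a listed point, or the origin of a listed thing).
The state is a dict: "clock": time; "q": joint angles; "qvel": joint speeds; "effort": joint torques, N m; "position": TCP position; "ee_rot": TCP orientation; "ft_force": force on the tool from outside, world axes, zero at the start; "ft_torque": the same for the moment, N m; "grip_width": opening from 0.0 (shut) to 1.0 (fully open).
Only numpy, scipy, OpenCV 4.12 (cv2) and the standard library are available. Lean on these libraries where they do the work, as an engineer would, in place of code of your own. Each camera call takes 0.05 s, during which the arm holds its last target. There are 200 camera calls.

## Working session

There is one attempt and no reset: what is moved stays moved. The work goes in short steps, Python scripts to look and compute and a shell command to move; the robot and the scene stay as the last step left them, time stands still between calls to the robot, and variables do not carry over. Pictures are saved under pics/ and viewed, about 8 in all and at most 12, crops included, and the job is handed in when it is done.

```bash
mkdir -p pics
cat > h.py <<'E'
import numpy as np, cv2
from plant import r
from scipy.spatial.transform import Rotation as Ro
def cam(n):
    p,d=r.read_camera(n); return p,d
def cal(n):
    c=r.calibration(n); K=np.array([[c['fx'],0,c['cx']],[0,c['fy'],c['cy']],[0,0,1]]); return K,np.array(c['D']),np.array(c['R']),np.array(c['t'])
def px2w(n,uv,depth=None,z=None):
    K,D,R,t=cal(n); uv=np.array(uv,float).reshape(-1,1,2)
    n_=cv2.undistortPoints(uv,K,D).reshape(-1,2); ray=np.c_[n_,np.ones(len(n_))]
    C=-R.T@t; dr=ray@R
    if z is not None: return C+dr*((z-C[2])/dr[:,2])[:,None]
    return C+dr*np.asarray(depth,float).reshape(-1,1)
def cloud(n,d):
    v,u=np.mgrid[0:480,0:640]; P=px2w(n,np.c_[u.ravel(),v.ravel()],d.ravel()); P[d.ravel()==0]=np.nan
    return P.reshape(480,640,3)
def save(n,img): cv2.imwrite('pics/'+n,cv2.cvtColor(img,cv2.COLOR_RGB2BGR))
E
python3 - <<'E'
from h import *
np.set_printoptions(precision=3,suppress=True)
for n in('top','side'):
    p,d=cam(n); save(n+'0.png',p); np.save(n+'0.npy',d)
    P=cloud(n,d)
    for l in('housing','cover','tabs_mid','mat','tray','spool','jar','wax_tin'):
        for x in r.tip_of(n,l)[:4]:
            if x['score']<.2: continue
            u=np.array(x['position'])*[640,480]; i=np.clip(u.astype(int),0,[639,479]);print(n,l,round(x['score'],2),u.round(),P[i[1],i[0]])
    K,D,R,t=cal(n); print(n,-R.T@t)
s=r.read_state();print(s['clock'],s['position'],s['ee_rot'])
E
```

```text
top cover 0.81 [467. 209.] [ 0.563 -0.57   0.033]
top cover 0.79 [192. 325.] [0.238 0.242 0.03 ]
top cover 0.75 [397. 331.] [ 0.209 -0.353  0.041]
top cover 0.72 [281. 227.] [ 0.51  -0.025  0.126]
top tabs_mid 0.97 [187. 329.] [0.224 0.256 0.031]
top tabs_mid 0.94 [276. 226.] [ 0.514 -0.014  0.124]
top tabs_mid 0.8 [400. 331.] [ 0.209 -0.362  0.043]
top tabs_mid 0.67 [470. 212.] [ 0.553 -0.575  0.037]
top mat 0.64 [176. 244.] [0.473 0.294 0.004]
top tray 0.93 [377. 236.] [ 0.486 -0.307  0.009]
top spool 0.71 [266. 151.] [0.737 0.019 0.07 ]
top jar 0.95 [317. 150.] [ 0.734 -0.129  0.086]
top [ 0.367 -0.108  1.717]
side housing 0.58 [282. 295.] [0.504 0.048 0.056]
side housing 0.24 [264. 397.] [0.469 0.294 0.005]
side cover 0.84 [281. 261.] [0.512 0.014 0.125]
side cover 0.77 [318. 197.] [ 0.543 -0.494  0.04 ]
side cover 0.62 [421. 243.] [ 0.219 -0.286  0.038]
side cover 0.6 [391. 404.] [0.236 0.275 0.025]
side tabs_mid 0.82 [394. 383.] [0.234 0.223 0.026]
side tabs_mid 0.79 [282. 245.] [0.509 0.014 0.167]
side tabs_mid 0.68 [318. 179.] [ 0.578 -0.635  0.036]
side tabs_mid 0.66 [425. 219.] [0.216 0.084 0.305]
side mat 0.93 [264. 398.] [0.469 0.297 0.004]
side tray 0.88 [322. 241.] [ 0.487 -0.288  0.005]
side spool 0.66 [176. 292.] [0.761 0.048 0.019]
side jar 0.91 [209. 259.] [ 0.742 -0.106  0.022]
side wax_tin 0.55 [158. 356.] [0.698 0.265 0.028]
side [0.221 0.969 0.762]
0.9 [ 0.257 -0.57   0.248] [ 0.84  -0.543  0.     0.   ]
```

View pics/top0.png

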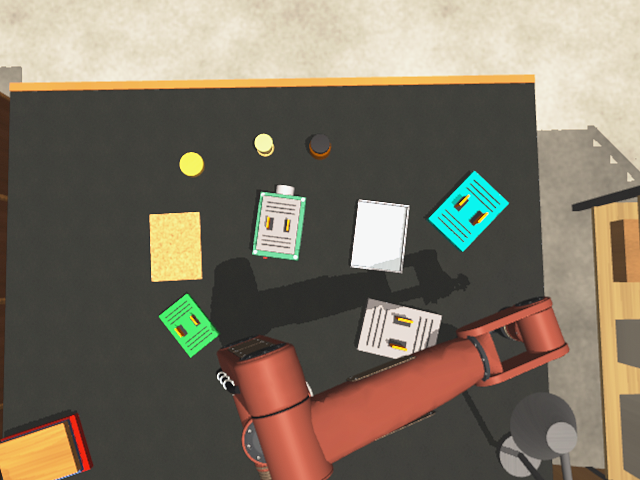

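View pics/side0.png

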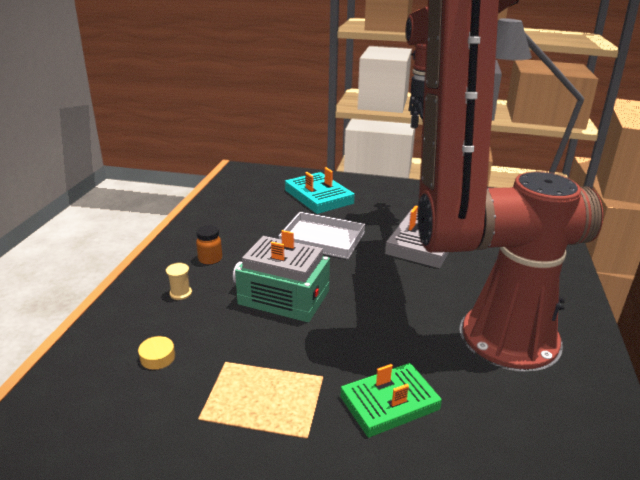

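Four cover-like things are visible in the top picture:
- turquoise at (468,210): excluded by colour
- green at (189,325): excluded by colour
- large grey at (400,330), lying on the bench
- small grey at (280,226), on the extractor's neck

The small grey one fits, because it is the smaller of the two that aren't green or turquoise and it sits on the housing. The mat is at (176,246), the tray at (380,236), the spool at (264,145), the jar at (319,146) and the tin at (191,164). Next I'll confirm with a crop and fit the poses.

Run:
```python
from h import *
np.set_printoptions(precision=3,suppress=True)
p=cv2.cvtColor(cv2.imread('pics/top0.png'),cv2.COLOR_BGR2RGB)
save('crop_top.png',cv2.resize(p[170:280,220:340],None,fx=5,fy=5,interpolation=cv2.INTER_CUBIC))
def rect(Q): 
    c,s,a=cv2.minAreaRect((Q[:,:2]*1000).astype(np.float32)); return np.round(c,1),np.round(s,1),round(a,1)
for n in('top','side'):
    d=np.load(n+'0.npy'); P=cloud(n,d); X,Y,Z=P[...,0],P[...,1],P[...,2]
    B=(X>.38)&(X<.65)&(Y>-.12)&(Y<.12)
    for nm,m in {'covertop':B&(Z>.115)&(Z<.133),'tabs':B&(Z>.155)&(Z<.175)}.items():
        Q=P[m]; print(n,nm,len(Q),rect(Q),np.median(Q[:,2]),Q[:,:2].mean(0))
    im=cv2.cvtColor(cv2.imread(f'pics/{n}0.png'),cv2.COLOR_BGR2HSV); 
    M=(X>.33)&(X<.62)&(Y>.15)&(Y<.42)&(Z<.02)&(im[...,0]<30)&(im[...,1]>60)&(im[...,2]>120)
    M=cv2.morphologyEx(M.astype(np.uint8),cv2.MORPH_OPEN,np.ones((3,3)))>0
    print(n,'mat',rect(P[M]))
    M=(X>.33)&(X<.64)&(Y>-.45)&(Y<-.17)&(Z>-.01)&(Z<.045)&(im[...,1]<60)&(im[...,2]>130)
    M=cv2.morphologyEx(M.astype(np.uint8),cv2.MORPH_OPEN,np.ones((3,3)))>0
    print(n,'tray',rect(P[M]))
    # orange tab tops via colour
    M=B&(Z>.13)&(im[...,0]<25)&(im[...,1]>120)&(im[...,2]>90)
    k,l,st,ce=cv2.connectedComponentsWithStats(M.astype(np.uint8))
    for i in range(1,k):
        if st[i,4]>8: Q=P[l==i]; print('  tab',st[i],ce[i],Q.mean(0),Q.min(0),Q.max(0))
s=r.read_state(); R=Ro.from_quat(s['ee_rot']).as_matrix(); print(R)
```

```text
top covertop 1985 (array([516.1, -19.2]), array([106.4, 152.2]), 81.5) 0.12480540508722848 [ 0.516 -0.019]
top tabs 49 (array([516. , -18.9]), array([60.8, 29.1]), 82.3) 0.16374075643897257 [ 0.516 -0.018]
top mat (array([466.5, 294.7]), array([202.8, 155.4]), 1.8)
top tray (array([ 486.6, -313.4]), array([154.7, 202.5]), 82.7)
  tab [266 217   4  12  16] [268.125 222.812] [0.518 0.006 0.147] [0.505 0.004 0.131] [0.534 0.011 0.164]
  tab [286 220   4  11  16] [287.5   225.938] [ 0.508 -0.047  0.155] [ 0.497 -0.051  0.139] [ 0.524 -0.042  0.17 ]
side covertop 1757 (array([517.6, -16.8]), array([113.7, 155.2]), 81.2) 0.1254253885353558 [ 0.512 -0.005]
side tabs 126 (array([517.2, -16.3]), array([65.1, 29.2]), 81.7) 0.1614987765506481 [ 0.517 -0.015]
side mat (array([471. , 292.5]), array([204.7, 159.6]), 2.0)
side tray (array([ 495.8, -337.1]), array([220.4, 224.3]), 83.2)
  tab [271 230  23  29 348] [281.842 244.195] [ 0.518 -0.014  0.149] [ 0.499 -0.049  0.13 ] [0.537 0.018 0.169]
[[ 0.411 -0.912  0.   ]
 [-0.912 -0.411 -0.   ]
 [ 0.    -0.    -1.   ]]
```

View pics/crop_top.png

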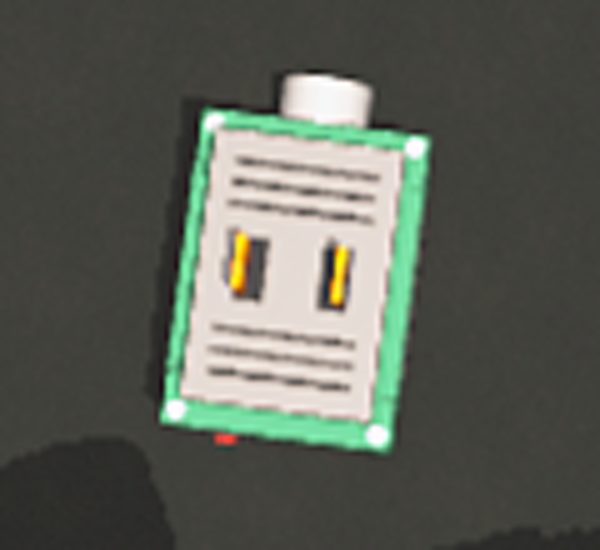

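The crop confirms the small grey cover, with two tabs spaced across its y, sitting on the green housing with the pipe at the top. Centre is about (0.516, -0.019) with yaw about -8°. I'm moving above it.

```bash
python3 -m crank '[0,0,32.6,-0.396,-0.463,0,100, 0,0,32.6,-0.396,-0.463,0,100, 0,0,32.6,-0.396,-0.463,0,100, 0,0,32.6,-0.396,-0.463,0,100, 0,0,32.6,-0.396,-0.463,0,100, 0,0,32.6,-0.396,-0.463,0,100, 0,0,32.6,-0.396,-0.463,0,100, 0,0,32.6,-0.396,-0.463,0,100, 0,0,32.6,-0.396,-0.463,0,100, 0,0,32.6,-0.396,-0.463,0,100, 0,0,32.6,-0.396,-0.463,0,100, 0,0,32.6,-0.396,-0.463,0,100, 0,0,32.6,-0.396,-0.463,0,100]' 40
python3 - <<'E'
from h import *
np.set_printoptions(precision=4,suppress=True)
s=r.read_state();print(s['q'],s['position'],Ro.from_quat(s['ee_rot']).as_matrix()[:,0],s['ft_force'])
# unoccluded refinement: mat & tray in top view
p,d=cam('top');save('top1.png',p)
p,d=cam('side');save('side1.png',p)
E
```

```text
clock: 2.52
position: [0.5158, -0.0195, 0.2483]
ee_rot: [-0.653, 0.757, -0.0, -0.0]
ft_force: [-0.5, -0.3, -0.5]
grip_width: 1.0
[-0.1736 -0.0166  1.8673 -0.0004  1.2911  1.5442] [ 0.5158 -0.0195  0.2483] [-0.1464 -0.9892  0.0004] [-0.4946 -0.2981 -0.4596]
```

```bash
python3 -m crank '[0,0,0,0,0,0.05,100, 0,0,0,0,0,0.085,100, 0,0,0,0,0,0.1,100, 0,0,0,0,0,0.1,100]'
python3 - <<'E'
from h import *
p,d=cam('side');save('side2.png',cv2.resize(p[140:340,200:400],None,fx=3,fy=3,interpolation=cv2.INTER_CUBIC))
E
```

```text
clock: 3.12
position: [0.5153, -0.02, 0.1476]
ee_rot: [-0.653, 0.758, 0.001, -0.001]
ft_force: [0.1, -0.5, -0.6]
grip_width: 1.001
```

View pics/side2.png

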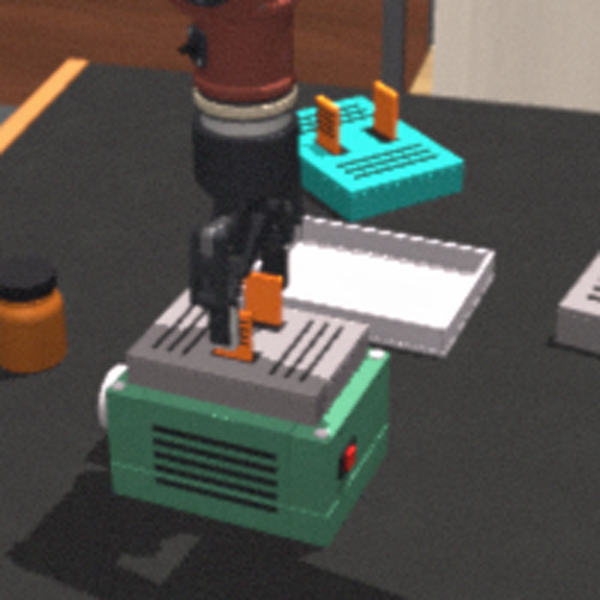

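The side view shows the fingers straddling the tabs at about (225,330) and (270,290) in the crop, with tips just above the cover. Squeezing now.

```bash
python3 -m crank '[0,0,0,0,0,0,0, 0,0,0,0,0,0,0, 0,0,0,0,0,0,0, 0,0,0,0,0,0,0, 0,0,0,0,0,0,0, 0,0,0,0,0,0,0, 0,0,0,0,0,0,0, 0,0,0,0,0,0,0, 0,0,0,0,0,0,0, 0,0,0,0,0,0,0]' 50
python3 - <<'E'
from h import *
p,d=cam('side');save('side3.png',cv2.resize(p[140:340,200:400],None,fx=3,fy=3,interpolation=cv2.INTER_CUBIC))
s=r.read_state();print(s['position'],s['ft_force'],s['ft_torque'],s['grip_width']*85)
E
```

```text
clock: 4.42
position: [0.5191, -0.0204, 0.1538]
ee_rot: [-0.653, 0.757, -0.003, 0.002]
ft_force: [-4.0, 0.4, 13.9]
grip_width: 0.46
[ 0.51906657 -0.02039475  0.15381333] [-3.41040244  0.80521855 13.97039981] [0.13720868 0.56712565 0.01199528] 39.04556718245379
```

View pics/side3.png

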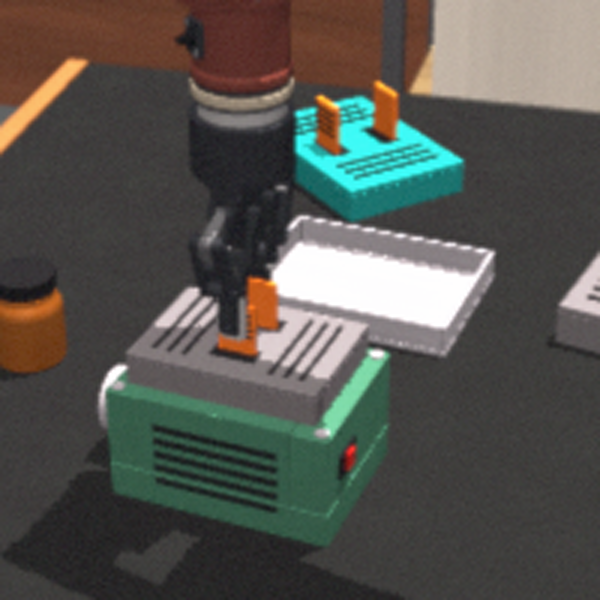

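The tabs are squeezed and gripped, with orange still visible below the tips, so they aren't bearing on the top face. The closing dragged the tool up 6 mm. I'll do a short test lift.

```bash
python3 -m crank '[0,0,0,0,0,0,0, 0,0,0,0,0,-0.004,0, 0,0,0,0,0,-0.008,0, 0,0,0,0,0,-0.012,0, 0,0,0,0,0,-0.012,0]' 60
python3 - <<'E'
from h import *
s=r.read_state();print(s['position'],s['ft_force'],s['ft_torque'],s['grip_width']*85)
E
```

```text
clock: 5.1
position: [0.5191, -0.0204, 0.166]
ee_rot: [-0.653, 0.757, -0.003, 0.002]
ft_force: [-0.2, 0.1, -2.8]
grip_width: 0.444
[ 0.51909922 -0.02042424  0.16596234] [-0.218872    0.14906148 -2.78150718] [ 0.00575301 -0.03300195  0.01450529] 37.75387665053136
```

The wrist reads -2.8 N, which matches the cover's weight with no catching. Lifting on.

```bash
python3 -m crank '[0,0,0,0,0,-0.01,0, 0,0,0,0,0,-0.025,0, 0,0,0,0,0,-0.05,0, 0,0,0,0,0,-0.075,0, 0,0,0,0,0,-0.1,0, 0,0,0,0,0,-0.1,0]'
python3 - <<'E'
from h import *
np.set_printoptions(precision=4,suppress=True)
p,d=cam('side');save('side4.png',p)
s=r.read_state();R=Ro.from_quat(s['ee_rot']).as_matrix();print(s['q'],s['position'],s['ft_force'],s['grip_width']*85);print(R)
print(R.T@(np.array([.469,.294,.3])-s['position']))
P=cloud('side',d);Q=P[(P[...,0]>.4)&(P[...,0]<.63)&(abs(P[...,1]+.02)<.11)&(P[...,2]>.175)&(P[...,2]<.25)]
h=np.histogram(Q[:,2],np.arange(.175,.25,.005));print(h[0])
E
```

```text
clock: 5.85
position: [0.5205, -0.0206, 0.2699]
ee_rot: [-0.653, 0.757, -0.006, 0.005]
ft_force: [0.6, -0.1, -2.5]
grip_width: 0.449
[-0.1742 -0.0326  1.8456 -0.0003  1.3176  1.5443] [ 0.5193 -0.0204  0.2678] [-0.1193  0.1602 -3.0447] 37.77969546230315
[[-0.1471 -0.9891  0.0107]
 [-0.9891  0.1471 -0.0022]
 [ 0.0006 -0.0109 -0.9999]]
[-0.3036  0.0957 -0.0334]
[   0    0    0    0    0    0    0   39  175  177  174  169  358 1191
   41]
```

View pics/side4.png

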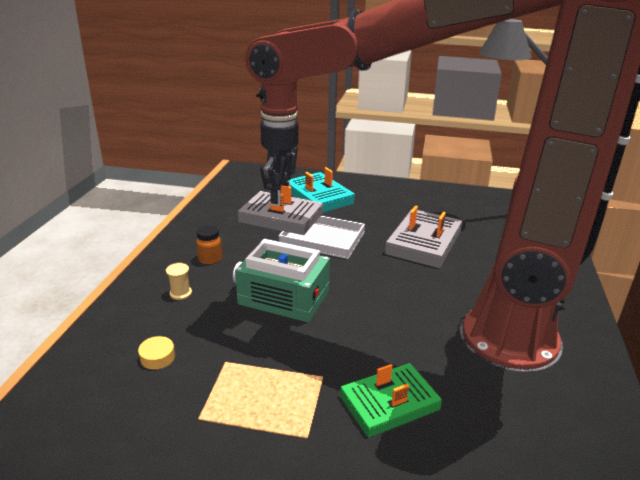

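The cover hangs level at (281,212), and the cassette's blue fin shows in the neck at (284,259). The mat is clear at (264,398). Moving over it.

```bash
python3 -m crank '[0,0,0,-0.015,0.005,0,0, 0,0,0,-0.045,0.015,0,0, 0,0,0,-0.085,0.027,0,0, 0,0,0,-0.125,0.04,0,0, 0,0,0,-0.165,0.052,0,0, 0,0,0,-0.205,0.065,0,0, 0,0,0,-0.245,0.077,0,0, 0,0,0,-0.28,0.088,0,0, 0,0,0,-0.297,0.094,0,0, 0,0,0,-0.304,0.096,0,0, 0,0,0,-0.304,0.096,0,0, 0,0,0,-0.304,0.096,0.04,0, 0,0,0,-0.304,0.096,0.08,0, 0,0,0,-0.304,0.096,0.12,0, 0,0,0,-0.304,0.096,0.15,0, 0,0,0,-0.304,0.096,0.17,0, 0,0,0,-0.304,0.096,0.175,0, 0,0,0,-0.304,0.096,0.175,0]'
python3 - <<'E'
from h import *
np.set_printoptions(precision=4,suppress=True)
p,d=cam('side');save('side5.png',cv2.resize(p[270:470,170:390],None,fx=3,fy=3,interpolation=cv2.INTER_CUBIC))
s=r.read_state();R=Ro.from_quat(s['ee_rot']).as_matrix();print(s['q'],s['position'],s['ft_force'],s['grip_width']*85);print(R)
P=cloud('side',d);Q=P[(P[...,0]>.36)&(P[...,0]<.58)&(abs(P[...,1]-.294)<.11)&(P[...,2]>.008)&(P[...,2]<.08)]
h=np.histogram(Q[:,2],np.arange(.005,.08,.003));print(h[0]);k=h[0].argmax();zt=h[1][k]+.0015;T=Q[abs(Q[:,2]-zt)<.004];print(zt,T.min(0),T.max(0),np.median(T[:,2]),np.linalg.lstsq(np.c_[T[:,:2]-T[:,:2].mean(0),np.ones(len(T))],T[:,2],rcond=None)[0])
E
```

```text
clock: 8.15
position: [0.4715, 0.2934, 0.0919]
ee_rot: [-0.653, 0.758, -0.004, 0.003]
ft_force: [0.2, -0.8, -3.1]
grip_width: 0.443
[ 0.434   0.253   1.8917 -0.0079  0.9864  2.1576] [0.472  0.2938 0.0926] [ 0.0487 -0.4416 -2.3176] 37.668120070199954
[[-0.1479 -0.9889  0.0123]
 [-0.989   0.1479 -0.0016]
 [-0.0002 -0.0124 -0.9999]]
[   0   79    0    0    0    0    0    0    0    4   75  111  118  125
  113  112  123  128  786 1833  216   37   28   20]
0.0635 [0.3881 0.2408 0.0595] [0.5526 0.3595 0.0675] 0.06286511646953663 [ 0.0016 -0.0163  0.0629]
```

View pics/side5.png

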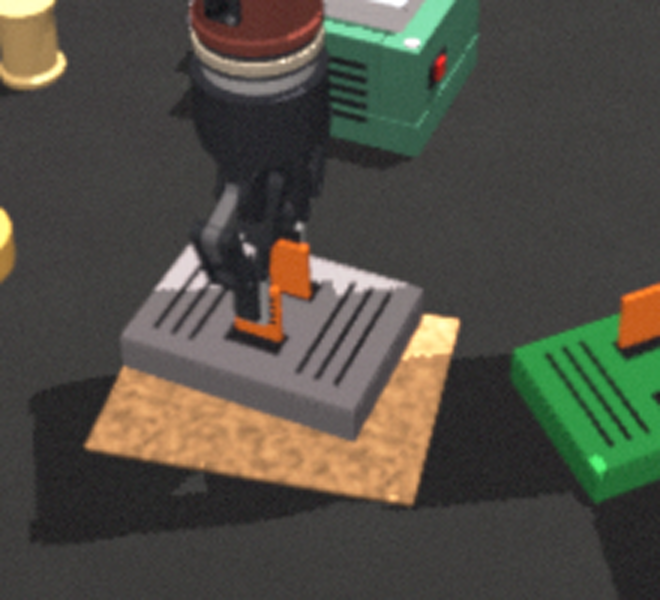

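The cover is level over the mat, with its underside about 31 mm above the mat. Lowering gently.

```bash
python3 -m crank '[0,0,0,0,0,0.01,0, 0,0,0,0,0,0.018,0, 0,0,0,0,0,0.024,0, 0,0,0,0,0,0.028,0, 0,0,0,0,0,0.031,0, 0,0,0,0,0,0.033,0, 0,0,0,0,0,0.033,0]'
```

```text
clock: 9.07
position: [0.4724, 0.2938, 0.0613]
ee_rot: [-0.653, 0.757, -0.005, 0.003]
ft_force: [-3.9, -1.5, 6.9]
grip_width: 0.447
```

It is resting on the mat at +7 N. Releasing, then rising.

```bash
python3 -m crank '[0,0,0,0,0,0,55, 0,0,0,0,0,0,65, 0,0,0,0,0,0,80, 0,0,0,0,0,0,100, 0,0,0,0,0,0,100, 0,0,0,0,0,0,100, 0,0,0,0,0,0,100, 0,0,0,0,0,-0.015,100, 0,0,0,0,0,-0.04,100, 0,0,0,0,0,-0.08,100, 0,0,0,0,0,-0.14,100, 0,0,0,0,0,-0.2,100, 0,0,0,0,0,-0.2,100]'
python3 - <<'E'
from h import *
np.set_printoptions(precision=4,suppress=True)
s=r.read_state();R=Ro.from_quat(s['ee_rot']).as_matrix();print(s['q'],s['position'],s['ft_force'],s['grip_width']*85);print(R)
for n in('side','top'):
    p,d=cam(n);save(n+'6.png',p);np.save(n+'6.npy',d)
    P=cloud(n,d);X,Y,Z=np.moveaxis(P,-1,0)
    T=P[(X>.36)&(X<.58)&(abs(Y-.294)<.11)&(Z>.024)&(Z<.042)]
    if len(T)>50:print(n,'cover',len(T),cv2.minAreaRect((T[:,:2]*1000).astype(np.float32)),np.median(T[:,2]),np.linalg.lstsq(np.c_[T[:,:2]-T[:,:2].mean(0),np.ones(len(T))],T[:,2],rcond=None)[0])
    im=cv2.cvtColor(p,cv2.COLOR_RGB2HSV)
    M=(abs(X-.516)<.07)&(abs(Y+.019)<.06)&(Z>.07)&(Z<.13)&(im[...,0]>95)&(im[...,0]<135)&(im[...,1]>110)
    v,u=np.nonzero(M);print(n,'fin',len(u),P[M].mean(0) if len(u) else 0,P[M].max(0) if len(u) else 0)
    for x in r.tip_of(n,'fin_top')[:3]: 
        uv=np.array(x['position'])*[640,480];print('  tip',x['score'],uv,px2w(n,uv,z=.116))
E
```

```text
clock: 10.7
position: [0.474, 0.2962, 0.2702]
ee_rot: [-0.653, 0.757, -0.007, 0.011]
ft_force: [0.6, -0.6, 0.2]
grip_width: 1.0
[ 0.4364  0.044   1.7641 -0.0071  1.3085  2.1571] [0.474  0.2962 0.2702] [ 0.6484 -0.5599  0.2145] 85.00717850648977
[[-0.1474 -0.9887  0.0255]
 [-0.989   0.1476  0.0044]
 [-0.0081 -0.0246 -0.9997]]
side cover 3434 ((471.291259765625, 295.97064208984375), (109.93316650390625, 153.52052307128906), 81.4249038696289) 0.032355979462513174 [ 0.0019 -0.0124  0.0322]
side fin 79 [ 0.5177 -0.0199  0.1105] [ 0.5446 -0.0051  0.1185]
  tip 0.43 [282.688 252.192] [[ 0.5222 -0.0333  0.116 ]]
top cover 1480 ((469.91888427734375, 293.6167907714844), (108.98097229003906, 152.0667724609375), 81.91517639160156) 0.03164328873435962 [ 0.0007 -0.005   0.0318]
top fin 35 [ 0.5142 -0.0197  0.1119] [ 0.5205 -0.0105  0.1241]
```

The cover lies flat (top at 0.032 m) at (0.470, 0.294), on the mat's centre. The fin is at (0.516, -0.0195). Working out the next move.

```bash
cat >> h.py <<'E'
def rel(pos,heading):
    s=r.read_state(); R0=Ro.from_quat(s['ee_rot']); a=np.radians(heading)
    x=np.array([np.cos(a),np.sin(a),0]); z=np.array([0,0,-1.]); Rt=Ro.from_matrix(np.c_[x,np.cross(z,x),z])
    print('rot',(R0.inv()*Rt).as_rotvec(degrees=True).round(2),'shift',R0.inv().apply(np.array(pos)-s['position']).round(4))
E
python3 -c "
from h import *
rel([.516,-.0195,.23],-8.2)"
```

```text
rot [ -0.33  -0.51 -90.29] shift [ 0.3029 -0.0923  0.0315]
```

```bash
python3 -m crank '[-0.3,-0.5,-90.3,0.303,-0.092,0.031,55, -0.3,-0.5,-90.3,0.303,-0.092,0.031,55, -0.3,-0.5,-90.3,0.303,-0.092,0.031,55, -0.3,-0.5,-90.3,0.303,-0.092,0.031,55, -0.3,-0.5,-90.3,0.303,-0.092,0.031,55, -0.3,-0.5,-90.3,0.303,-0.092,0.031,55, -0.3,-0.5,-90.3,0.303,-0.092,0.031,55, -0.3,-0.5,-90.3,0.303,-0.092,0.031,55, -0.3,-0.5,-90.3,0.303,-0.092,0.031,55, -0.3,-0.5,-90.3,0.303,-0.092,0.031,55, -0.3,-0.5,-90.3,0.303,-0.092,0.031,55, -0.3,-0.5,-90.3,0.303,-0.092,0.031,55]'
python3 - <<'E'
from h import *
np.set_printoptions(precision=4,suppress=True)
rel([.516,-.0195,.107],-8.2);print(r.read_state()['q'])
p,d=cam('side');save('side7.png',cv2.resize(p[140:340,200:400],None,fx=3,fy=3,interpolation=cv2.INTER_CUBIC))
E
```

```text
clock: 12.4
position: [0.5154, -0.0194, 0.2299]
ee_rot: [0.997, -0.072, -0.0, -0.0]
ft_force: [0.3, -0.1, -0.2]
grip_width: 0.549
rot [-0.01  0.03 -0.06] shift [ 0.0007 -0.      0.1229]
[-0.1739  0.0002  1.8862  0.0002  1.2558 -0.0298]
```

View pics/side7.png

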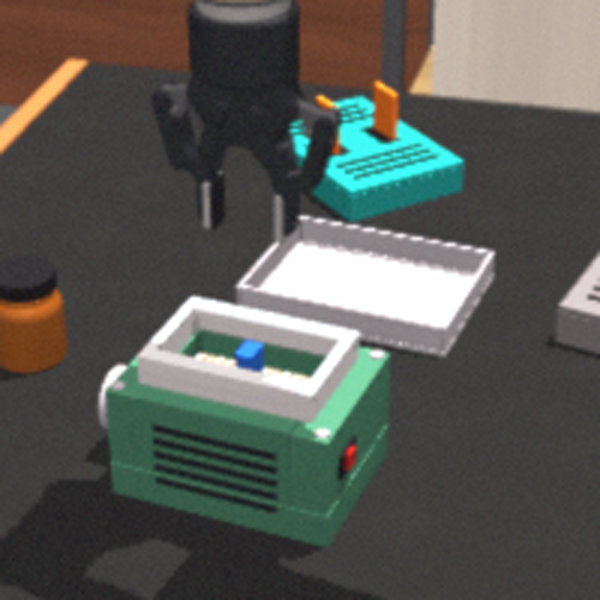

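The fingers hang level, straddling above the blue fin at (250,352), and the mouth is free. Descending and gripping.

```bash
python3 -m crank '[0,0,0,0.001,0,0.04,55, 0,0,0,0.001,0,0.08,55, 0,0,0,0.001,0,0.11,55, 0,0,0,0.001,0,0.123,55, 0,0,0,0.001,0,0.123,55, 0,0,0,0.001,0,0.123,0, 0,0,0,0.001,0,0.123,0, 0,0,0,0.001,0,0.123,0, 0,0,0,0.001,0,0.123,0, 0,0,0,0.001,0,0.123,0, 0,0,0,0.001,0,0.123,0]' 50
python3 -m crank '[0,0,0,0,0,-0.005,0, 0,0,0,0,0,-0.015,0, 0,0,0,0,0,-0.02,0, 0,0,0,0,0,-0.02,0]'
```

```text
clock: 13.82
position: [0.5183, -0.0199, 0.1089]
ee_rot: [0.997, -0.072, 0.002, 0.0]
ft_force: [0.5, 0.0, 6.5]
grip_width: 0.153
clock: 14.32
position: [0.5184, -0.0199, 0.1294]
ee_rot: [0.997, -0.072, 0.002, 0.0]
ft_force: [-0.1, -0.7, -1.9]
grip_width: 0.154
```

The wrist reads -1.9 N, so the cassette is held. Lifting it clear and measuring the tray.

```bash
python3 -m crank '[0,0,0,0,0,-0.015,0, 0,0,0,0,0,-0.045,0, 0,0,0,0,0,-0.08,0, 0,0,0,0,0,-0.11,0, 0,0,0,0,0,-0.13,0, 0,0,0,0,0,-0.13,0]'
python3 - <<'E'
from h import *
np.set_printoptions(precision=4,suppress=True)
s=r.read_state();print(s['q'],s['position'],s['ft_force'],s['grip_width'])
p,d=cam('side');save('side8.png',p)
P=cloud('side',d);X,Y,Z=np.moveaxis(P,-1,0)
Q=P[(abs(X-.518)<.08)&(abs(Y+.02)<.06)&(Z>.14)&(Z<.26)];print(np.histogram(Q[:,2],np.arange(.14,.26,.005))[0])
d=np.load('top6.npy');P=cloud('top',d);X,Y,Z=np.moveaxis(P,-1,0)
Q=P[(abs(X-.487)<.15)&(abs(Y+.313)<.13)&(Z>.018)&(Z<.04)];print('tray rim',len(Q),cv2.minAreaRect((Q[:,:2]*1000).astype(np.float32)))
rel([.487,-.313,.259],-8.2)
E
```

```text
clock: 15.08
position: [0.5193, -0.0201, 0.2624]
ee_rot: [0.997, -0.072, 0.005, 0.0]
ft_force: [0.5, -0.3, -2.4]
grip_width: 0.147
[-0.1738 -0.0278  1.8512  0.0002  1.308  -0.03  ] [ 0.5193 -0.0201  0.2624] [ 0.5323 -0.3209 -2.4116] 0.1469876162513134
[  0   0   0   0   0   0   0   0   8 100 115 109 122 118 107 114 112 126
 113 503  79  20  35]
tray rim 400 ((487.7021484375, -311.60211181640625), (150.63931274414062, 201.44960021972656), 82.0896224975586)
rot [ 0.   -0.39 -0.04] shift [0.0111 0.2946 0.0016]
```

View pics/side8.png

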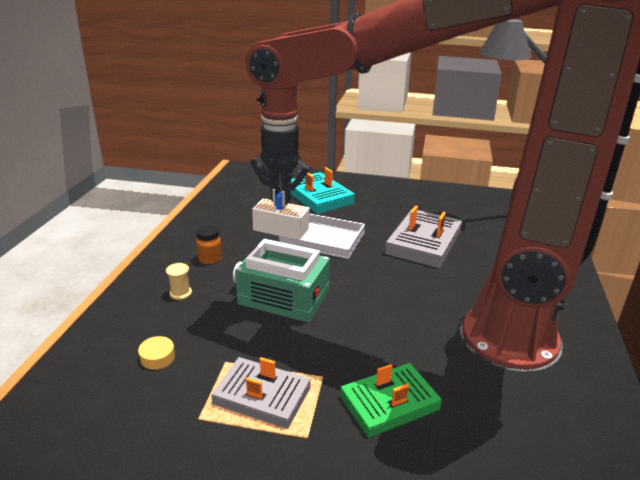

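The cassette hangs upright at (281,217), and the cover lies on the mat at (262,390). Carrying it to the tray centre (0.4875, -0.312) and lowering to just above the floor.

```bash
python3 -m crank '[0,0,0,0,0.015,0,0, 0,0,0,0.001,0.045,0,0, 0,0,0,0.003,0.085,0,0, 0,0,0,0.005,0.125,0,0, 0,0,0,0.006,0.165,0,0, 0,0,0,0.008,0.205,0,0, 0,0,0,0.009,0.24,0,0, 0,0,0,0.01,0.27,0,0, 0,-0.4,0,0.011,0.286,0,0, 0,-0.4,0,0.011,0.293,0,0, 0,-0.4,0,0.011,0.293,0.01,0, 0,-0.4,0,0.011,0.293,0.04,0, 0,-0.4,0,0.011,0.293,0.08,0, 0,-0.4,0,0.011,0.293,0.115,0, 0,-0.4,0,0.011,0.293,0.14,0, 0,-0.4,0,0.011,0.293,0.155,0, 0,-0.4,0,0.011,0.293,0.16,0, 0,-0.4,0,0.011,0.293,0.16,0]'
python3 - <<'E'
from h import *
np.set_printoptions(precision=4,suppress=True)
s=r.read_state();print(s['position'],s['ft_force'],s['grip_width'])
p,d=cam('side');save('side9.png',cv2.resize(p[140:300,240:440],None,fx=4,fy=4,interpolation=cv2.INTER_CUBIC))
P=cloud('side',d);X,Y,Z=np.moveaxis(P,-1,0)
Q=P[(abs(X-.487)<.07)&(abs(Y+.313)<.05)&(Z>.0)&(Z<.11)];print(np.histogram(Q[:,2],np.arange(.0,.11,.005))[0])
E
```

```text
clock: 17.38
position: [0.4886, -0.3116, 0.101]
ee_rot: [0.997, -0.072, 0.0, 0.0]
ft_force: [0.7, -0.3, -1.2]
grip_width: 0.154
[ 0.4886 -0.3116  0.101 ] [ 0.6857 -0.3328 -1.1657] 0.15433381796073317
[229 168   2   0  18  67  75  70  68  65  78  71  76  64  97 285  41  13
  20  26  28]
```

View pics/side9.png

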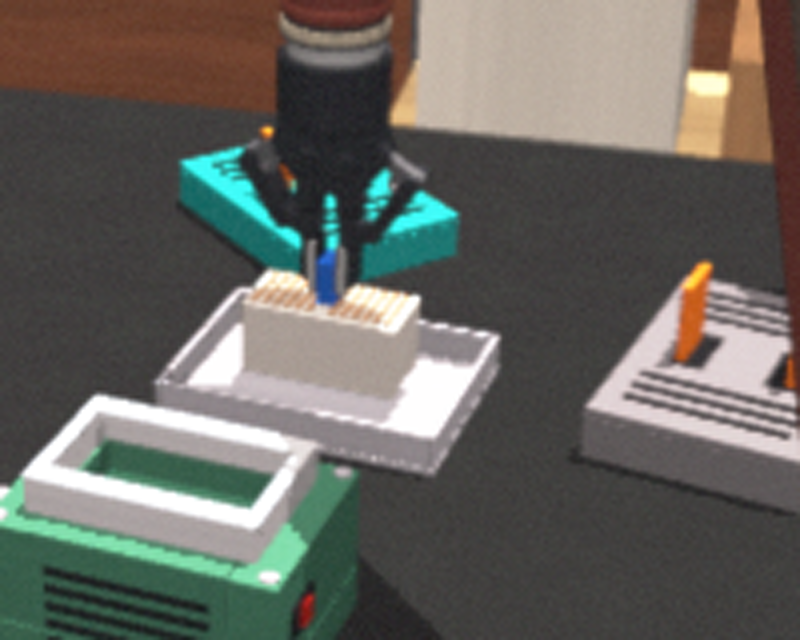

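The cassette is upright over the tray, about 18 mm above its floor. Lowering.

```bash
python3 -m crank '[0,0,0,0,0,0.006,0, 0,0,0,0,0,0.011,0, 0,0,0,0,0,0.015,0, 0,0,0,0,0,0.018,0, 0,0,0,0,0,0.02,0, 0,0,0,0,0,0.02,0]'
```

```text
clock: 18.18
position: [0.4889, -0.3121, 0.083]
ee_rot: [0.997, -0.072, 0.0, 0.0]
ft_force: [-3.5, 2.0, 5.7]
grip_width: 0.151
```

It is on the floor at +5.7 N. Releasing and rising.

```bash
python3 -m crank '[0,0,0,0,0,0,25, 0,0,0,0,0,0,40, 0,0,0,0,0,0,50, 0,0,0,0,0,0,50, 0,0,0,0,0,0,50, 0,0,0,0,0,-0.02,50, 0,0,0,0,0,-0.06,50, 0,0,0,0,0,-0.12,50, 0,0,0,0,0,-0.18,50, 0,0,0,0,0,-0.18,50, 0,0,0,0,0,-0.18,50]'
python3 - <<'E'
from h import *
np.set_printoptions(precision=4,suppress=True)
s=r.read_state();print(s['position'],s['ft_force'],s['grip_width'])
p,d=cam('side');save('side10.png',p)
P=cloud('side',d);X,Y,Z=np.moveaxis(P,-1,0)
for nm,c,z0,z1 in(('cassette',(.488,-.312),.052,.064),('cover',(.47,.294),.026,.038)):
    T=P[(abs(X-c[0])<.1)&(abs(Y-c[1])<.09)&(Z>z0)&(Z<z1)]
    print(nm,len(T),cv2.minAreaRect((T[:,:2]*1000).astype(np.float32)),np.median(T[:,2]),np.linalg.lstsq(np.c_[T[:,:2]-T[:,:2].mean(0),np.ones(len(T))],T[:,2],rcond=None)[0])
E
```

```text
clock: 19.55
position: [0.4889, -0.312, 0.2643]
ee_rot: [0.997, -0.072, 0.001, 0.001]
ft_force: [-0.2, 0.1, -1.4]
grip_width: 0.503
[ 0.4889 -0.312   0.2643] [-0.2489  0.0925 -1.4222] 0.5025998165625548
cassette 430 ((489.4913635253906, -307.7509765625), (60.76299285888672, 113.40906524658203), 82.41645050048828) 0.058921163878355776 [-0.0007 -0.0477  0.0586]
cover 3300 ((471.24114990234375, 296.12933349609375), (110.31424713134766, 153.86561584472656), 82.05965423583984) 0.032431637714656236 [ 0.0003 -0.0071  0.0323]
```

View pics/side10.png

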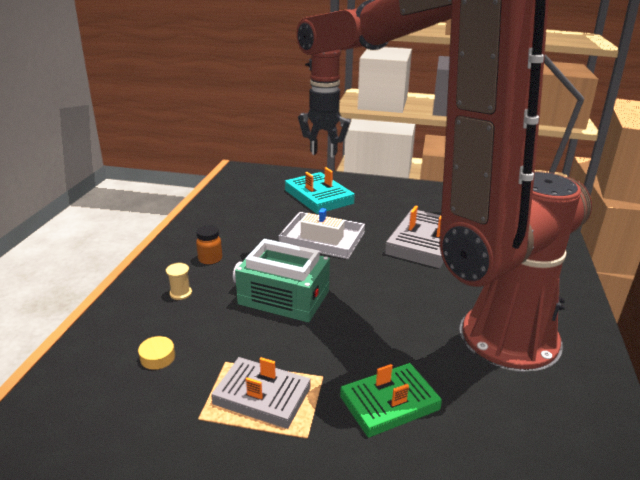

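The cassette stands in the tray at (322,228), the cover lies on the mat at (262,390), and the spool, jar and tin haven't moved. The gripper is clear of everything, so I'm handing in.

```bash
python3 -c "
from plant import r
print(r.finish_job())"
```

```text
the job is handed in; nothing more can be done
None
```

I took the used filter out: the cover lies flat, tabs up, on the cork mat, and the cassette stands upright in the steel tray. I handed in at about 19.6 s of the 64 s allowed; no verdict is reported.

- **Cover:** I squeezed both tabs and lifted the cover straight off. The wrist read about 2.8 N, which matches its weight. Its centre is within about 3 mm of the mat's, and its top face is at 0.032 m, as expected when it lies on the mat.
- **Cassette:** I pulled it out by the fin and set it on the tray floor, within about 5 mm of the tray's centre. Its top is at 0.059 m against 0.058 m expected.
- **Bystanders:** In the last picture the spool, jar and wax tin look unmoved. I judged this by eye and did not measure it.

**Readings that disagreed:**
- When the fingers closed on the tabs they pushed the tool up 6 mm, with about 14 N at the wrist.
- The gripper read about 38 mm open instead of the 44 mm expected with the tabs fully squeezed. I took this as a nonlinear reading, and the cover unclipped cleanly.
- The last depth fit gave the cassette's top a slope of about 0.05 rad. That is within the 0.1 rad limit and probably comes from the few noisy points, since it looks upright in the picture.
- The wrist still read about -1.4 N with the gripper empty at the end. The picture shows it touching nothing.

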